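# Press a roll pin home with bench locking pliers, then release them

## Robot

A 6-joint arm with a two-finger parallel gripper is mounted at the origin on a cart in front of the work surface, level with it; the furniture and walls round the work are solid. World frame = base frame: x ahead of the robot, y to its left, z up, the work surface at z = 0. Lengths are in m, angles in rad, forces in N, time in s.
With the tool pointing down it reaches from about 0.35 to 0.775 m from the base axis. Payload 7.3 kg.
Tool frame: the origin (TCP) lies at the very end of the fingers, on their centre line; the grasp point (between the pads) lies 19 mm behind it; z points along the fingers, y is the line along which they close (so a half turn about z gives the same grasp; the last joint's range is limited). The gripper opens to 92 mm and grips with 3 to 60 N. Pads are 19 mm wide; open, the fingers measure 130 mm over their backs; the gripper's body (75 mm by 190 mm) begins 47 mm behind the grasp point.
Start: joints at [-1.263, 0.342, 1.524, -0, 1.275, -0.146], TCP at [0.23, -0.472, 0.196] pointing down, gripper open.
Joint ranges: [-2.53, 2.53], [-0.77, 2.02], [0.04, 2.7], [-1, 4.14], [0.28, 2.66], [-3.11, 3.11]. Speed limits (rad/s): [2.57, 2.57, 3.14, 3.14, 3.14, 3.14].

## Interface

Orientations are given as [roll, pitch, yaw] about the fixed x, y, z axes, in that order (R = Rz(yaw) Ry(pitch) Rx(roll)).
In Python, from cell import robot gives the robot as it stands. The module is installed in compiled form; this text tells all that it offers.
- The arm moves only by the tool arm_command, never from a script. Its argument "moves" is a list of rows, each a list of 3 entries, a list of its own where there are three numbers: the shift along the tool's x, y, z in m, then the turn, a rotation vector about the tool's x, y, z in rad, then the finger opening in m, from 0 to 0.0918. In form: [[[dx, dy, dz], [ax, ay, az], claw], ...]. A call has exactly 5 rows; each row is the pose to reach, as a shift and turn from the pose commanded when the call began, along the tool's axes at that moment; what a row does not reach only later rows make up. A row lasts 1/10 s, in which the tool goes at most 50 mm and 8.59 degrees, less where a joint would pass 70% of its speed; a pose out of reach is approached as far as the arm can. A call with a gripper value outside its range is refused whole. The fingers move at their own pace and stop on an object; "squeeze" is the grip in N (left out, the last holds). Time passes only in rows, so rows that repeat a pose let the fingers close, or fill a call up. It gives the time, the measured TCP pose, the force, the opening and the grip force at its end, in the units of the state.
- robot.observe(): the state, without advancing time (a new reading comes with each control period).
- robot.read_camera(name): name is "side" or "top" or "wrist"; returns the picture (420x560x3 uint8, red, green, blue); there is no depth.
- robot.camera_model(name): a dict with "fx", "fy", "cx", "cy" (pixels), "k1" (the pictures are not rectified: a ray, as slopes to the right and down, at radius r is drawn at 1 + k1 r^2 times it, then the intrinsics apply), "R" (3x3) and "t" (3): a world point X has camera coordinates R X + t. Camera axes: x right, y down, z forward; pixel columns grow to the right and rows downward; lengths in m; the calibration is good to about 2 mm. A picture is of the moment at which its call begins: read the wrist's pose just before it. camera_model takes no time and is no camera call; for the wrist camera it gives the pose at the moment of the call.
- robot.hand_in(): hands the job in; it is judged then, once.
The state is a dict: "time": time; "qpos": joint angles; "qvel": joint speeds; "joint_efforts": joint torques, N m; "tool_pos": TCP position; "tool_rot": TCP orientation; "contact_force": force on the tool from outside, world axes, zero at the start; "torque": the same for the moment, N m; "opening": finger opening in m; "grip_force": force on a finger pad.
Only numpy, scipy, OpenCV 4.12 (cv2) and the standard library are available. Lean on these libraries where they do the work, as an engineer would, in place of code of your own. Each camera call takes 0.05 s, during which the arm holds its last target. There are 200 camera calls.

## Task

The steam knob standing between the jaws of the bolted-down locking pliers needs its roll pin pressed in. Squeeze the two handles together, firmly but without forcing them (about 25 N on a handle bends it), until they go over centre and stay locked when you let go; that drives the pin home. Then pull the release lever's tab sideways, away from the left handle, until the pliers spring open, without wrenching the lever on to its end stop, let go of it, and leave the knob in its nest with the other things on the counter undisturbed.

Things in the scene. Friction and masses are not known exactly. Their poses are not given: they have to be found in the camera images.
- press: Grey cast bracket of the locking pliers, bolted to the worktop, 125 x 74 x 29 mm. Origin on the worktop under the pivot (vertical); x axis from the handles to the jaws, y to the left handle's side, z up. In its frame the grips reach to x = -0.152, the lever's tab to about -0.21, the jaws to +0.061. Arms and jaws swing level, their middle 46 mm above the worktop.
- handle_l: Left arm: ribbed black grip on the press's +y side (12 mm wide, z = 38 to 54 mm, x = -0.080 to -0.152 of the press), jaw on the -y side. Origin at the pivot. The arms are geared together. A sprung toggle, its screw set differently and unmeasured at each start, resists closing with 7 to 13 N on both grips at once (double on one alone), then lets go past dead centre. Over 25 N bends a grip.
- handle_r: Right arm, the mirror image of the left (grip on the press's -y side); it carries the release lever. Same 25 N limit.
- grip_l (a point): Middle of the left grip bar (118 mm from the pivot, 46 mm above the worktop). Free space to the outside and below (the worktop is 38 mm under the grip's underside).
- grip_r (a point): Middle of the right grip bar. Outer faces of the two grips are about 64 mm apart when open, 38 mm when locked.
- swing_l (a joint): Swing of the left arm, rad: 0 fully open (held by a spring), dead centre at 0.08, stop at 0.11. Let go before dead centre the arms spring open, past it they snap to the stop and stay locked. Readings scatter by about 0.01.
- swing_r (a joint): Swing of the right arm, the same values.
- lever: Release lever: dark steel bar 5 mm thick hinged on the right arm (origin on its hinge, 57 mm behind the pivot), lying between the handles and reaching 57 mm past their ends, where it carries an upright tab.
- tab (a point): Middle of the upper part of the release lever's tab: an upright plate 18 mm long (x), 10 mm thick (y), 40 mm high from 41.5 to 81.5 mm above the worktop; this point is 71.5 mm above it. When locked it is 0.200 m behind the pivot and on the pliers' middle line; when open it moves with the right arm 22 mm to the -y side.
- lever_angle (a joint): Angle of the release lever to the right arm, rad: 0 at rest (a spring returns it), grows as the tab is pulled to the press's -y side, 143 mm from its hinge. From locked the toggle trips at about 0.07 to 0.15, when the tab has moved 12 to 25 mm under 2 to 6 N; then the handles spring open, which carries the tab to about 22 mm on the -y side. End stop 0.36; above 0.31 it is wrenched.
- knob: Spare black steam knob standing loose in the nest between the jaws: square grip 40 x 40 x 14 mm below, round hub 18 mm across above, 38 mm high in all. Origin at the middle of its underside. Leave it there; the jaws shift it about 3 mm as they close.
- pin_depth (a joint): How far the 5 mm steel roll pin has been pressed into the hub, m. At 0 it stands 7 mm proud on the knob's +y side, at 0.007 it is flush. It needs 6 N and stays where it is pushed. The locked jaws press it to about 0.0065.
- nest (a point): Middle of the nest's floor, 20 mm above the worktop, 46 mm ahead of the pivot; rails keep the knob from moving in x.
- keys: Bunch of keys, bystander lying to the right of the pliers.
- marker: White marker pen with black cap, bystander lying to the left of the handles.
- tape: Small dark roll of tape, 53 mm across, 19 mm high, bystander to the right of the handles.
- scissors: Blue-handled scissors, bystander further left.
- tamper: Coffee tamper with wooden handle, 94 mm high, bystander at the right near the front edge.
- order_pad: Black order pad, bystander at the far left front.
There are look-alikes about, which are no part of the job. What is shaped like the knob but orange is not meant.

How it is judged:
By the outcome, as a careful person would: the job done as asked, in the order asked, and still so for the second after the job is handed in, with the robot touching nothing.
It also fails if it takes over 51 s, if anything falls off the work surface, if the arm or the gripper's body presses on something with over 40 N, if the wrist force passes 120 N, or if a joint passes its speed limit or range.

## Working session

There is one attempt and no reset: what is moved stays moved. The work goes in short steps, Python scripts to look and compute and a tool call to move; the robot and the scene stay as the last step left them, time stands still between calls to the robot, and variables do not carry over. Pictures are saved under pics/ and viewed, at most 10 in all, crops included, and the job is handed in when it is done.

Besides the shell and the picture viewer there is one more tool, called after "Call:" as a command line: name --argument value ..., lists and objects as JSON in quotes. arm_command: Moves the arm, as the interface text tells. Its arguments: {"type":"object","properties":{"moves":{"type":"array"},"squeeze":{"type":"number"}},"required":["moves"]}

```bash
mkdir -p pics; python3 - <<'E'
from cell import robot
import cv2
for n in ("top","side"):
    im=robot.read_camera(n); cv2.imwrite(f"pics/{n}0.png",cv2.resize(im[:,:,::-1],(800,600),interpolation=cv2.INTER_CUBIC))
    m=robot.camera_model(n); print(n,{k:(v if not hasattr(v,'tolist') else v.tolist()) for k,v in m.items()})
s=robot.observe(); print(s)
E
```

```text
top {'fx': 390.2876890933321, 'fy': 390.2876890933321, 'cx': 278.812849077492, 'cy': 210.1621851342698, 'k1': -0.003562884336681264, 'R': [[0.023231049164246738, -0.9997200273930881, 0.0044927924380986995], [-0.9973856000419923, -0.023483929958486877, -0.06834083598098514], [0.0684272108419113, -0.002893417161137208, -0.9976519157268874]], 't': [-0.001248383588730117, 0.6071473891714897, 1.0186583407749623]}
side {'fx': 387.13040802772684, 'fy': 387.13040802772684, 'cx': 277.3377835166038, 'cy': 208.0834651992893, 'k1': -0.0871668833980634, 'R': [[-0.4723039157202846, 0.8813567225253094, -0.011804188016604497], [0.6146100978576428, 0.31970058368904025, -0.7211421249658809], [-0.6318096539359821, -0.3478532225642476, -0.6926865790131658]], 't': [0.2495099956142449, -0.2955237203354125, 1.3899029873809714]}
{'time': 0.1, 'qpos': array([-1.26302637e+00,  3.42638978e-01,  1.52492426e+00,  5.28878558e-06,
        1.27539795e+00, -1.45972542e-01]), 'qvel': array([-5.97729625e-05, -2.01789085e-03, -1.68178920e-03,  9.03098995e-04,
        1.52778547e-04,  1.21678045e-03]), 'joint_efforts': array([ 1.89592778e-03, -4.32002127e+01, -2.44694889e+01,  7.19281775e-02,
        5.26705314e-02, -5.71122609e-05]), 'tool_pos': array([ 0.23003509, -0.47146989,  0.19582082]), 'tool_rot': array([-3.14023940e+00, -2.04064376e-04,  4.53740818e-01]), 'contact_force': array([ 0.46949808, -0.42674276, -0.11800658]), 'torque': array([ 0.05738317, -0.00820062,  0.01798049]), 'grip_force': 0.0, 'opening': 0.09191370681511787}
```

View pics/top0.png

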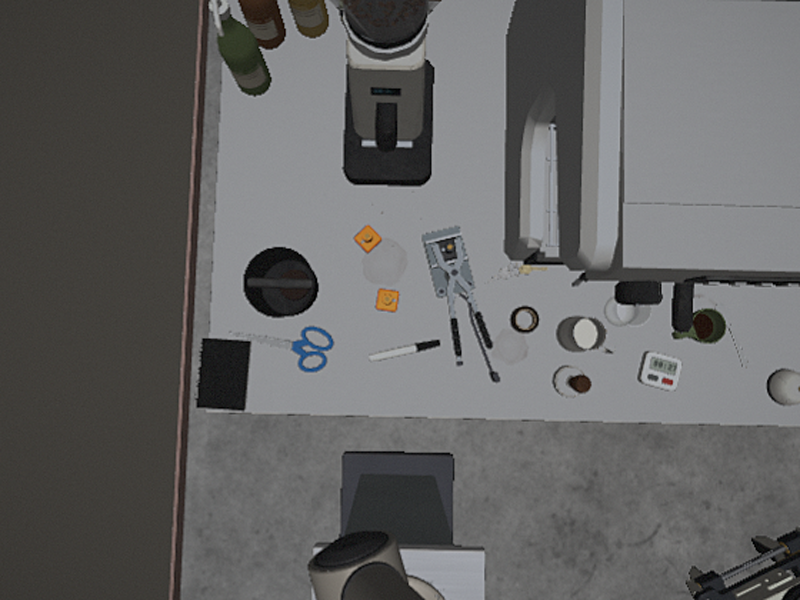

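View pics/side0.png

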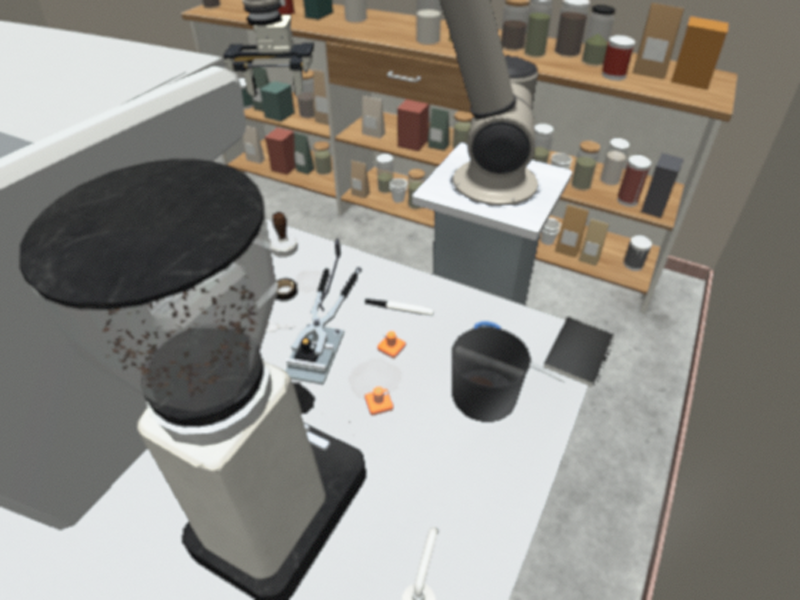

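The top view shows the pliers with the jaws at about (447,245). The grips are at (456,340) and (483,330), and the tab is at (494,377). The black knob sits in the nest. The orange knobs at (368,238) and (387,300) are look-alikes. I'll enlarge this area to confirm.

```bash
cat > h.py <<'E'
from cell import robot
import numpy as np, cv2
def pix2w(n,u,v,z,m=None):
    m=m or robot.camera_model(n); R=np.array(m["R"]);t=np.array(m["t"])
    d=np.array([(u-m["cx"])/m["fx"],(v-m["cy"])/m["fy"]]); s=d.copy()
    for _ in range(20): s=d/(1+m["k1"]*(s@s))
    C=-R.T@t; r=R.T@np.array([s[0],s[1],1]); return C+r*(z-C[2])/r[2]
def w2pix(n,X,m=None):
    m=m or robot.camera_model(n); c=np.array(m["R"])@np.array(X)+np.array(m["t"]); s=c[:2]/c[2]
    s=s*(1+m["k1"]*(s@s)); return s*[m["fx"],m["fy"]]+[m["cx"],m["cy"]]
E
python3 - <<'E'
from h import *
im=robot.read_camera("top")[150:275,275:400]
cv2.imwrite("pics/crop1.png",cv2.resize(im[:,:,::-1],(600,600),interpolation=cv2.INTER_CUBIC))
E
```

```text
(no output)
```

View pics/crop1.png

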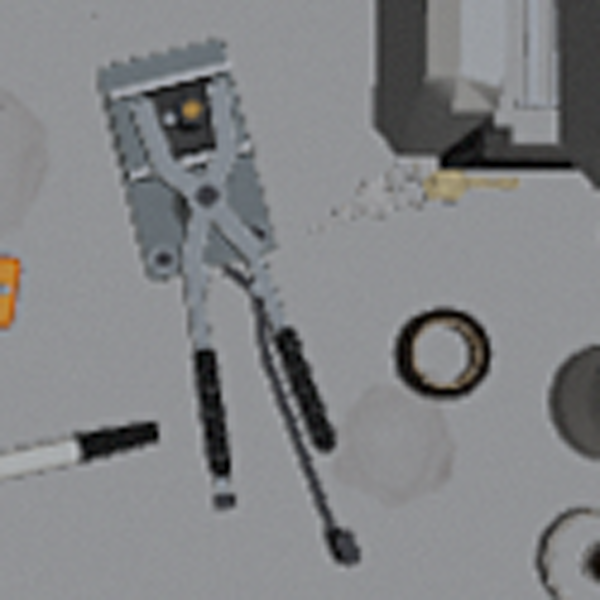

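The crop shows the pivot at (207,195) and the black knob with its pin between the jaws at (180,110). The left grip runs (205,350)–(222,475), the right grip (283,332)–(325,448), and the tab top is at (343,545).

```bash
python3 - <<'E'
from h import *
f=lambda u,v,z: pix2w("top",275+u/4.8,150+v/4.8,z)
P=f(207,195,.06);L1=f(205,350,.054);L2=f(222,475,.054);R1=f(283,332,.054);R2=f(325,448,.054);T=f(341,540,.08)
for n,p in zip("P L1 L2 R1 R2 T".split(),(P,L1,L2,R1,R2,T)): print(n,p.round(4),np.linalg.norm((p-P)[:2]).round(4))
gl=(L1+L2)/2; gr=(R1+R2)/2; M=(gl+gr)/2; d=(P-M)[:2]; yaw=np.arctan2(d[1],d[0]);print("gl,gr,M",gl,gr,M,"yaw",yaw,np.linalg.norm(d),"sep",np.linalg.norm(gl-gr))
ex=np.array([np.cos(yaw),np.sin(yaw)]);ey=np.array([-ex[1],ex[0]])
for p in (L1,L2,R1,R2,T): q=(p-P)[:2]; print((q@ex).round(4),(q@ey).round(4))
q=f(165,75,.06)
# bracket side edges yaw
for a,b in (((100,75),(150,272)),((225,45),(272,235))):
  a=f(*a,.02);b=f(*b,.02);d=(a-b);print("edge yaw",np.arctan2(d[1],d[0]))
print("tool",robot.observe()["tool_pos"])
E
```

```text
P [ 0.6571 -0.0869  0.06  ] 0.0
L1 [ 0.5742 -0.0878  0.054 ] 0.0829
L2 [ 0.5077 -0.098   0.054 ] 0.1498
R1 [ 0.5848 -0.1295  0.054 ] 0.0839
R2 [ 0.5233 -0.1528  0.054 ] 0.1491
T [ 0.4763 -0.1573  0.08  ] 0.194
gl,gr,M [ 0.54094468 -0.09287232  0.054     ] [ 0.55407891 -0.14114342  0.054     ] [ 0.54751179 -0.11700787  0.054     ] yaw 0.26842402678755123 0.11362347178617649 sep 0.05002605997482848
-0.0801 0.0211
-0.147 0.0289
-0.0809 -0.0219
-0.1464 -0.0281
-0.193 -0.02
edge yaw 0.266641751923424
edge yaw 0.25610213789231573
tool [ 0.23007426 -0.47153961  0.1959205 ]
```

Press yaw is about 0.265 and the pivot is at (0.657, -0.087). I'll move above the middle of the grips, about (0.543, -0.118), and turn the tool to line up.

Call:
arm_command --moves '[[[0.02, -0.01, 0], [0, 0, 0.02], 0.09], [[0.055, -0.025, 0], [0, 0, 0.06], 0.09], [[0.095, -0.04, 0], [0, 0, 0.11], 0.09], [[0.135, -0.056, 0], [0, 0, 0.16], 0.09], [[0.175, -0.073, 0], [0, 0, 0.19], 0.09]]'

```text
time: 0.65
tool_pos: [0.3562, -0.3282, 0.1962]
tool_rot: [-3.141, 0.0, 0.261]
contact_force: [1.7, -0.1, 0.2]
opening: 0.0904
grip_force: 0.0
```

```bash
cat > go.py <<'E'
from h import *
import sys
def S(x,y,z=None,yaw=None):
    s=robot.observe(); r=s["tool_rot"]; 
    from scipy.spatial.transform import Rotation as Ro
    R=Ro.from_euler("xyz",r).as_matrix(); d=R.T@(np.array([x,y,z])-s["tool_pos"])
    print("t",round(s["time"],2),"pos",s["tool_pos"].round(4),"yaw",r[2].round(4),"delta tool",d.round(4),"az",None if yaw is None else round(r[2]-yaw,4),"F",s["contact_force"].round(2),"open",round(s["opening"],4),"grip",round(s["grip_force"],2))
P=np.array([.657,-.087]);YAW=.265
def W(xp,yp): c,s=np.cos(YAW),np.sin(YAW); return P+[c*xp-s*yp,s*xp+c*yp]
if __name__=="__main__":
    a=list(map(float,sys.argv[1:])); S(*W(a[0],a[1]),a[2],YAW)
E
python3 go.py -0.118 0 0.15
```

```text
t 0.65 pos [ 0.3562 -0.3282  0.1962] yaw 0.2614 delta tool [ 0.2349 -0.1549  0.0463] az -0.0036 F [ 1.7  -0.09  0.19] open 0.0904 grip 0.0
```

Call:
arm_command --moves '[[[0.035, -0.024, 0], [0, 0, 0], 0.09], [[0.07, -0.047, 0], [0, 0, 0], 0.09], [[0.105, -0.07, 0], [0, 0, 0], 0.09], [[0.14, -0.093, 0.01], [0, 0, 0], 0.09], [[0.17, -0.113, 0.02], [0, 0, 0], 0.09]]'

```text
time: 1.15
tool_pos: [0.4913, -0.1743, 0.1762]
tool_rot: [3.141, -0.001, 0.264]
contact_force: [0.1, -0.3, -0.7]
opening: 0.0899
grip_force: 0.0
```

Call:
arm_command --moves '[[[0.02, -0.015, 0.005], [0, 0, 0], 0.0918], [[0.04, -0.028, 0.01], [0, 0, 0], 0.0918], [[0.055, -0.036, 0.02], [0, 0, 0], 0.0918], [[0.06, -0.04, 0.022], [0, 0, 0], 0.0918], [[0.06, -0.04, 0.022], [0, 0, 0], 0.0918]]'

```text
time: 1.65
tool_pos: [0.5373, -0.1215, 0.1536]
tool_rot: [-3.141, 0.001, 0.265]
contact_force: [0.7, -0.9, 0.8]
opening: 0.0917
grip_force: 0.0
```

```bash
python3 go.py -0.118 0 0.10; python3 - <<'E'
from h import *
im=robot.read_camera("wrist"); cv2.imwrite("pics/w1.png",cv2.resize(im[:,:,::-1],(800,600),interpolation=cv2.INTER_CUBIC))
E
```

```text
t 1.65 pos [ 0.5373 -0.1215  0.1536] yaw 0.2646 delta tool [ 0.0066 -0.002   0.0536] az -0.0004 F [ 0.67 -0.91  0.79] open 0.0917 grip 0.0
```

View pics/w1.png

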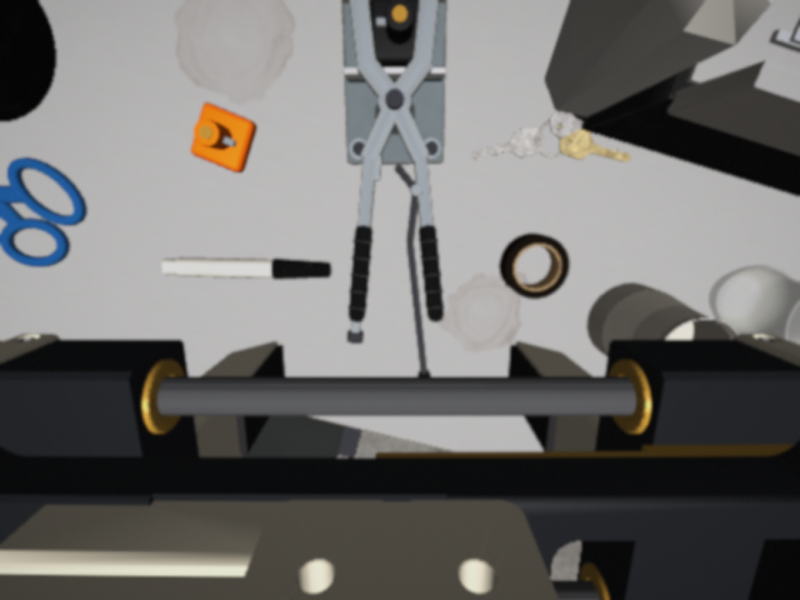

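The wrist view shows the pivot at (395,99), the left grip's middle at (361,272) and the right grip's at (432,272). The marker cap ends at (330,268), which is clear of the grip and lies low.

```bash
python3 - <<'E'
from h import *
f=lambda u,v,z: pix2w("wrist",u*.7,v*.7,z)
P=f(395,99,.06);L=(f(364,229,.054)+f(356,316,.054))/2;R=(f(428,228,.054)+f(436,317,.054))/2
m=(L+R)/2;d=(P-m)[:2];print(P,L,R,m,np.arctan2(d[1],d[0]),np.linalg.norm(d),"tab",f(424,376,.0815),"marker cap end",f(330,269,.01),"tape L",f(501,266,.019))
print(robot.observe()["tool_pos"])
from go import *
ex=np.array([np.cos(.265),np.sin(.265)]);ey=np.array([-ex[1],ex[0]])
for n,q in (("m",m),("mk",f(330,269,.01)),("tp",f(501,266,.019))): q=q[:2]-P[:2]; print(n,q@ex,q@ey)
E
```

```text
[ 0.65863841 -0.08752718  0.06      ] [ 0.54415221 -0.09282683  0.054     ] [ 0.55746656 -0.14202363  0.054     ] [ 0.55080938 -0.11742523  0.054     ] 0.27047796446819805 0.11189723796768736 tab [ 0.49243462 -0.15304932  0.0815    ] marker cap end [ 0.53279069 -0.06680862  0.01      ] tape L [ 0.57228215 -0.19730181  0.019     ]
[ 0.53722621 -0.12217495  0.15411104]
m -0.11045241698135899 -0.0015508553997352675
mk -0.1145851678488299 0.05201811805998892
tp -0.11064963182891242 -0.08426306304487689
```

Call:
arm_command --moves '[[[0.007, -0.0025, 0.01], [0, 0, 0], 0.0918], [[0.007, -0.0025, 0.04], [0, 0, 0], 0.0918], [[0.007, -0.0025, 0.07], [0, 0, 0], 0.0918], [[0.007, -0.0025, 0.1], [0, 0, 0], 0.0918], [[0.007, -0.0025, 0.12], [0, 0, 0], 0.0918]]'

```text
time: 2.2
tool_pos: [0.5426, -0.1179, 0.0322]
tool_rot: [-3.14, 0.002, 0.263]
contact_force: [0.4, -0.2, 0.0]
opening: 0.0917
grip_force: 0.0
```

Call:
arm_command --moves '[[[0, 0, 0.005], [0, 0, 0], 0.088], [[0, 0, 0.006], [0, 0, 0], 0.084], [[0, 0, 0.006], [0, 0, 0], 0.08], [[0, 0, 0.006], [0, 0, 0], 0.076], [[0, 0, 0.006], [0, 0, 0], 0.074]]' --squeeze 5

```text
time: 2.7
tool_pos: [0.5444, -0.1179, 0.0295]
tool_rot: [3.14, -0.002, 0.264]
contact_force: [0.7, 0.3, 0.2]
opening: 0.0748
grip_force: 0.0
```

```bash
python3 go.py -0.118 0 0.027
```

```text
t 2.7 pos [ 0.5444 -0.1179  0.0295] yaw 0.2638 delta tool [-0.0012 -0.0003  0.0025] az -0.0012 F [0.65 0.33 0.2 ] open 0.0748 grip 0.0
```

Call:
arm_command --moves '[[[0, 0, 0.001], [0, 0, 0], 0.072], [[0, 0, 0.001], [0, 0, 0], 0.07], [[0, 0, 0.001], [0, 0, 0], 0.068], [[0, 0, 0.001], [0, 0, 0], 0.066], [[0, 0, 0.001], [0, 0, 0], 0.065]]' --squeeze 4

```text
time: 3.2
tool_pos: [0.5437, -0.1176, 0.0274]
tool_rot: [3.142, 0.0, 0.264]
contact_force: [0.5, 0.3, -0.4]
opening: 0.0655
grip_force: 0.0
```

Call:
arm_command --moves '[[[0, 0, 0], [0, 0, 0], 0.064], [[0, 0, 0], [0, 0, 0], 0.063], [[0, 0, 0], [0, 0, 0], 0.062], [[0, 0, 0], [0, 0, 0], 0.061], [[0, 0, 0], [0, 0, 0], 0.06]]' --squeeze 4

```text
time: 3.7
tool_pos: [0.5438, -0.1177, 0.0274]
tool_rot: [3.141, -0.0, 0.264]
contact_force: [-0.1, -0.3, -0.7]
opening: 0.0602
grip_force: 0.0
```

Call:
arm_command --moves '[[[0, 0, 0], [0, 0, 0], 0.059], [[0, 0, 0], [0, 0, 0], 0.058], [[0, 0, 0], [0, 0, 0], 0.057], [[0, 0, 0], [0, 0, 0], 0.056], [[0, 0, 0], [0, 0, 0], 0.055]]' --squeeze 4

```text
time: 4.2
tool_pos: [0.5437, -0.1176, 0.0274]
tool_rot: [3.142, 0.0, 0.264]
contact_force: [0.5, 0.6, 0.4]
opening: 0.0553
grip_force: 0.0
```

No force at 55 mm, although contact was due at 64 mm. I'll take a look.

```bash
python3 - <<'E'
from h import *
im=robot.read_camera("wrist"); im2=robot.read_camera("top")[150:275,275:400]; im3=robot.read_camera("side")
u,v=w2pix("side",[.544,-.118,.05]).astype(int); print(u,v)
im3=im3[max(v-60,0):v+60,max(u-60,0):u+60]
f=lambda a,w,h:cv2.resize(a[:,:,::-1],(w,h),interpolation=cv2.INTER_CUBIC)
cv2.imwrite("pics/w2.png",np.hstack([f(im[100:350],400,300),f(im3,390,300)]))
E
```

```text
236 195
```

View pics/w2.png

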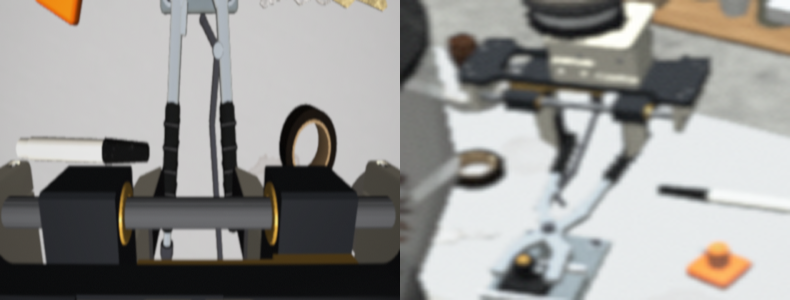

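The fingers appear to straddle both grips symmetrically. I'll keep closing slowly and watch the force.

Call:
arm_command --moves '[[[0, 0, 0], [0, 0, 0], 0.0545], [[0, 0, 0], [0, 0, 0], 0.054], [[0, 0, 0], [0, 0, 0], 0.0535], [[0, 0, 0], [0, 0, 0], 0.053], [[0, 0, 0], [0, 0, 0], 0.052]]' --squeeze 4

```text
time: 4.85
tool_pos: [0.5437, -0.1177, 0.0274]
tool_rot: [3.141, 0.0, 0.264]
contact_force: [0.3, 0.5, 0.4]
opening: 0.0521
grip_force: 0.0
```

Call:
arm_command --moves '[[[0, 0, 0], [0, 0, 0], 0.0515], [[0, 0, 0], [0, 0, 0], 0.051], [[0, 0, 0], [0, 0, 0], 0.0505], [[0, 0, 0], [0, 0, 0], 0.05], [[0, 0, 0], [0, 0, 0], 0.049]]' --squeeze 4

```text
time: 5.35
tool_pos: [0.5437, -0.1176, 0.0274]
tool_rot: [3.142, 0.0, 0.264]
contact_force: [-0.1, -0.4, 0.5]
opening: 0.0492
grip_force: 0.0
```

```bash
python3 - <<'E'
from h import *
im=robot.read_camera("wrist")
for X in ([.5437,-.1177,.0274],):print(w2pix("wrist",X))
ex=np.array([np.cos(.265),np.sin(.265)]);ey=np.array([-ex[1],ex[0]])
for z in (.0274,.0464,.06):
  print(z,[w2pix("wrist",[*(np.array([.5437,-.1177])+s*.0246*ey),z]).round() for s in(1,-1)])
cv2.imwrite("pics/w3.png",cv2.resize(im[60:330,100:460,::-1],(800,600),interpolation=cv2.INTER_CUBIC))
E
```

```text
[278.66496722 238.35588524]
0.0274 [array([243., 238.]), array([314., 238.])]
0.0464 [array([239., 249.]), array([318., 249.])]
0.06 [array([236., 257.]), array([321., 257.])]
```

View pics/w3.png

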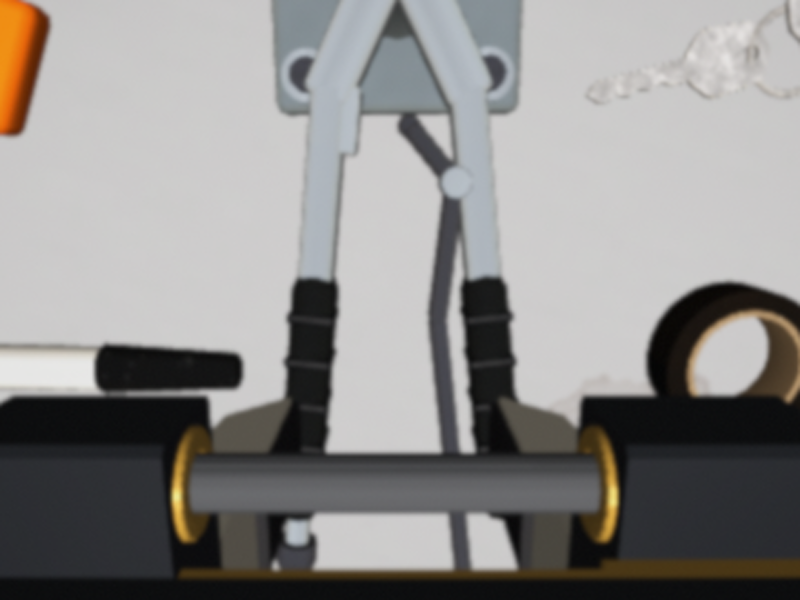

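The wrist crop shows the left grip starting at (315,280) and the right at (485,283), with the finger tips lying at the grips. I'll compute how far the arms have swung from these.

```bash
python3 - <<'E'
from h import *
f=lambda u,v,z: pix2w("wrist",100+u*.45,60+v*.45,z)
for (a,b) in (((315,281),(485,281)),((313,362),(490,362))):
    A=f(*a,.054);B=f(*b,.054);print(A,B,np.linalg.norm(A-B),"dist from pivot",np.linalg.norm((A+B)[:2]/2-[.6575,-.0873]))
    m=(A+B)/2-np.array([.6575,-.0873,.054]);print("mid yp",-m[0]*np.sin(.265)+m[1]*np.cos(.265))
s=robot.observe();print(s["time"],s["opening"],s["grip_force"],s["torque"],s["joint_efforts"])
E
```

```text
[ 0.57708411 -0.08692993  0.054     ] [ 0.58836271 -0.1285153   0.054     ] 0.043087696592949316 dist from pivot 0.07751529900711183
mid yp -0.00012503477178517006
[ 0.5561323  -0.09139217  0.054     ] [ 0.56826009 -0.1361043   0.054     ] 0.0463277198713405 dist from pivot 0.09890563352387881
mid yp -0.0005640463971727377
5.4 0.04915629284065492 0.0 [ 0.07728044 -0.00472403  0.01037964] [-1.91079998e-04 -4.97886372e+01 -1.90740699e+01  6.07177662e-02
 -4.47915215e-02  1.18931791e-05]
```

The handles haven't moved and the fingers appear about 64 mm apart in the image, so contact should be close. I'll keep closing gently.

Call:
arm_command --moves '[[[0, 0, 0], [0, 0, 0], 0.0485], [[0, 0, 0], [0, 0, 0], 0.048], [[0, 0, 0], [0, 0, 0], 0.047], [[0, 0, 0], [0, 0, 0], 0.046], [[0, 0, 0], [0, 0, 0], 0.045]]' --squeeze 4

```text
time: 5.9
tool_pos: [0.5437, -0.1176, 0.0274]
tool_rot: [3.142, 0.0, 0.264]
contact_force: [0.1, 0.2, 1.0]
opening: 0.0454
grip_force: 0.0
```

```bash
python3 - <<'E'
from h import *
im=robot.read_camera("wrist"); u,v=np.array(w2pix("wrist",[.544,-.118,.054])).astype(int)
s=robot.observe();print(s["opening"],s["grip_force"],s["contact_force"],s["torque"])
c=im[195:285,210:345].astype(float); c=np.clip(c*2.2,0,255).astype(np.uint8)
side=robot.read_camera("side"); a,b=w2pix("side",[.544,-.118,.054]).astype(int); d=np.clip(side[b-30:b+30,a-45:a+45].astype(float)*1.4,0,255).astype(np.uint8)
f=lambda q,w,h:cv2.resize(q[:,:,::-1],(w,h),interpolation=cv2.INTER_CUBIC)
cv2.imwrite("pics/w4.png",np.vstack([f(c,450,300),f(d,450,300)]))
E
```

```text
0.04539789275435448 0.0 [ 0.40764764  0.93232637 -1.03411029] [0.03109684 0.0242196  0.02360629]
```

View pics/w4.png

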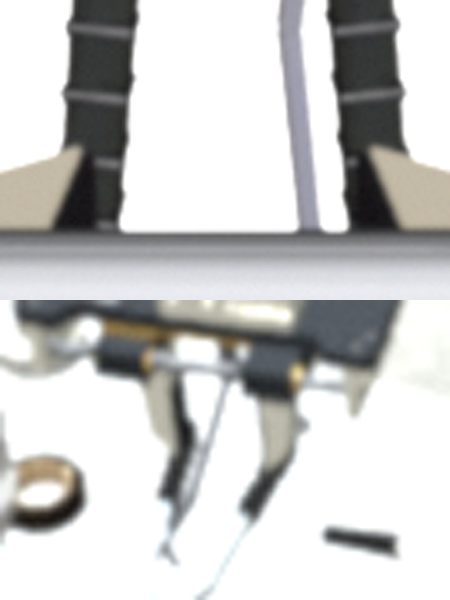

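```bash
python3 - <<'E'
from h import *
ex=np.array([np.cos(.265),np.sin(.265)]);ey=np.array([-ex[1],ex[0]])
c=np.array([.5437,-.1177])
a,b=w2pix("side",[.544,-.118,.054]).astype(int)
for s in (1,-1):
  for off in (.0227,.031):
    for z in (.027,.054,.08):
      print(s,off,z,((w2pix("side",[*(c+s*off*ey+.009*ex),z])-[a-45,b-30])*5+[0,300]).round())
m=robot.camera_model("wrist");R=np.array(m["R"]);C=-R.T@m["t"];print("cam",C,"fx",m["fx"],"fwd",R[2])
# wrist px of candidate corner: crop (80,148),(375,148) => px
for p in ((210+80*.3,195+148*.3),(210+375*.3,195+148*.3)):
  for z in (.027,.045,.054,.065): 
    q=pix2w("wrist",*p,z)[:2]-c; print(p,z,(q@ex).round(4),(q@ey).round(4))
E
```

```text
1 0.0227 0.027 [265. 504.]
1 0.0227 0.054 [261. 467.]
1 0.0227 0.08 [258. 431.]
1 0.031 0.027 [279. 506.]
1 0.031 0.054 [276. 470.]
1 0.031 0.08 [273. 433.]
-1 0.0227 0.027 [186. 492.]
-1 0.0227 0.054 [181. 455.]
-1 0.0227 0.08 [176. 419.]
-1 0.031 0.027 [172. 490.]
-1 0.031 0.054 [167. 453.]
-1 0.031 0.08 [161. 417.]
cam [ 0.60770094 -0.09938689  0.2159581 ] fx 290.1691274904872 fwd [-0.24153523 -0.06506322 -0.9682084 ]
(234.0, 239.4) 0.027 -0.0009 0.0308
(234.0, 239.4) 0.045 0.0055 0.0279
(234.0, 239.4) 0.054 0.0087 0.0265
(234.0, 239.4) 0.065 0.0127 0.0248
(322.5, 239.4) 0.027 -0.0009 -0.0302
(322.5, 239.4) 0.045 0.0055 -0.0272
(322.5, 239.4) 0.054 0.0087 -0.0258
(322.5, 239.4) 0.065 0.0127 -0.0239
```

Both views show the visible finger tips ending near z≈0.054, about 27 mm above the reported TCP. That explains why the fingers pass over the grips without contact. I'll reopen and go down in small steps, watching the force.

Call:
arm_command --moves '[[[0, 0, 0], [0, 0, 0], 0.05], [[0, 0, 0], [0, 0, 0], 0.058], [[0, 0, 0], [0, 0, 0], 0.065], [[0, 0, 0], [0, 0, 0], 0.072], [[0, 0, 0], [0, 0, 0], 0.076]]'

```text
time: 6.5
tool_pos: [0.5437, -0.1176, 0.0274]
tool_rot: [3.142, 0.0, 0.264]
contact_force: [-0.3, 0.3, -1.0]
opening: 0.0744
grip_force: 0.0
```

Call:
arm_command --moves '[[[0, 0, 0.002], [0, 0, 0], 0.076], [[0, 0, 0.004], [0, 0, 0], 0.076], [[0, 0, 0.006], [0, 0, 0], 0.076], [[0, 0, 0.008], [0, 0, 0], 0.076], [[0, 0, 0.01], [0, 0, 0], 0.076]]'

```text
time: 7.0
tool_pos: [0.5437, -0.1176, 0.0172]
tool_rot: [3.142, 0.0, 0.264]
contact_force: [-0.9, -0.6, 0.1]
opening: 0.0758
grip_force: 0.0
```

```bash
python3 - <<'E'
from h import *
print(robot.observe()["contact_force"],robot.observe()["tool_pos"])
im=robot.read_camera("wrist"); side=robot.read_camera("side"); a,b=w2pix("side",[.544,-.118,.054]).astype(int); d=np.clip(side[b-40:b+35,a-50:a+50].astype(float)*1.3,0,255).astype(np.uint8)
f=lambda q,w,h:cv2.resize(q[:,:,::-1],(w,h),interpolation=cv2.INTER_CUBIC)
c=np.clip(im[150:290,170:390].astype(float)*1.8,0,255).astype(np.uint8)
cv2.imwrite("pics/w5.png",np.hstack([f(c,400,300)[:, :],f(d,400,300)]))
E
```

```text
[-0.86188737 -0.6227717   0.14771112] [ 0.54366678 -0.11762677  0.0171594 ]
```

View pics/w5.png

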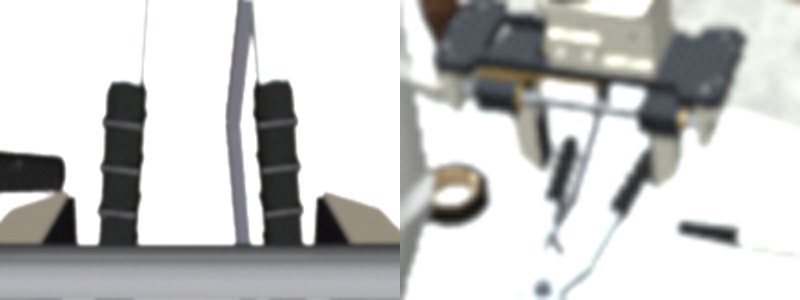

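The left finger tip is at (665,183) in the side crop. That puts it at z≈0.045–0.05 while the TCP reads 0.017, so the real tips sit about 30 mm above the reported TCP. I'll lower a further 15 mm.

Call:
arm_command --moves '[[[0, 0.001, 0.002], [0, 0, 0], 0.076], [[0, 0.001, 0.004], [0, 0, 0], 0.076], [[0, 0.001, 0.006], [0, 0, 0], 0.076], [[0, 0.001, 0.008], [0, 0, 0], 0.076], [[0, 0.001, 0.009], [0, 0, 0], 0.076]]'

```text
time: 7.6
tool_pos: [0.5438, -0.1186, 0.0081]
tool_rot: [-3.141, 0.0, 0.264]
contact_force: [-0.3, 0.3, 0.9]
opening: 0.0761
grip_force: 0.0
```

Call:
arm_command --moves '[[[0, 0, 0.002], [0, 0, 0], 0.074], [[0, 0, 0.004], [0, 0, 0], 0.072], [[0, 0, 0.006], [0, 0, 0], 0.07], [[0, 0, 0.006], [0, 0, 0], 0.068], [[0, 0, 0.006], [0, 0, 0], 0.066]]' --squeeze 4

```text
time: 8.1
tool_pos: [0.5441, -0.1192, 0.0023]
tool_rot: [3.141, 0.0, 0.264]
contact_force: [-0.6, -3.9, -1.6]
opening: 0.067
grip_force: 1.9
```

Call:
arm_command --moves '[[[0, 0, 0], [0, 0, 0], 0.065], [[0, 0, 0], [0, 0, 0], 0.064], [[0, 0, 0], [0, 0, 0], 0.063], [[0, 0, 0], [0, 0, 0], 0.062], [[0, 0, 0], [0, 0, 0], 0.061]]' --squeeze 4

```text
time: 8.6
tool_pos: [0.5441, -0.1193, 0.0023]
tool_rot: [3.141, -0.0, 0.264]
contact_force: [1.4, -5.3, -3.7]
opening: 0.0663
grip_force: 3.9
```

Contact is now at 66 mm, on the right grip only, pushing the tool towards -y. I'll centre it by about 1.5 mm.

Call:
arm_command --moves '[[[0, 0.0005, 0], [0, 0, 0], 0.064], [[0, 0.001, 0], [0, 0, 0], 0.064], [[0, 0.0015, 0], [0, 0, 0], 0.064], [[0, 0.0015, 0], [0, 0, 0], 0.063], [[0, 0.0015, 0], [0, 0, 0], 0.062]]' --squeeze 4

```text
time: 9.1
tool_pos: [0.5441, -0.1194, 0.0023]
tool_rot: [-3.141, 0.0, 0.264]
contact_force: [0.1, 0.9, -2.5]
opening: 0.0662
grip_force: 4.0
```

Balanced. Now I'll raise the squeeze in steps, with the opening following slowly.

Call:
arm_command --moves '[[[0, 0, 0], [0, 0, 0], 0.06], [[0, 0, 0], [0, 0, 0], 0.06], [[0, 0, 0], [0, 0, 0], 0.06], [[0, 0, 0], [0, 0, 0], 0.06], [[0, 0, 0], [0, 0, 0], 0.06]]' --squeeze 8

```text
time: 9.6
tool_pos: [0.5441, -0.1195, 0.0023]
tool_rot: [-3.141, 0.0, 0.264]
contact_force: [-0.9, 6.0, -2.0]
opening: 0.0655
grip_force: 8.0
```

Call:
arm_command --moves '[[[0, 0, 0], [0, 0, 0], 0.06], [[0, 0, 0], [0, 0, 0], 0.059], [[0, 0, 0], [0, 0, 0], 0.058], [[0, 0, 0], [0, 0, 0], 0.057], [[0, 0, 0], [0, 0, 0], 0.056]]' --squeeze 11

```text
time: 10.1
tool_pos: [0.5441, -0.1195, 0.0023]
tool_rot: [-3.141, 0.0, 0.264]
contact_force: [-0.3, 4.7, -2.9]
opening: 0.0655
grip_force: 11.0
```

Call:
arm_command --moves '[[[0, -0.0004, 0], [0, 0, 0], 0.056], [[0, -0.0008, 0], [0, 0, 0], 0.056], [[0, -0.0008, 0], [0, 0, 0], 0.056], [[0, -0.0008, 0], [0, 0, 0], 0.056], [[0, -0.0008, 0], [0, 0, 0], 0.056]]' --squeeze 12.5

```text
time: 10.6
tool_pos: [0.5429, -0.1197, 0.0022]
tool_rot: [-3.141, 0.003, 0.264]
contact_force: [-6.3, -1.1, -1.0]
opening: 0.056
grip_force: 9.5
```

Call:
arm_command --moves '[[[0, 0, 0], [0, 0, 0], 0.056], [[0, 0, 0], [0, 0, 0], 0.056], [[0, 0, 0], [0, 0, 0], 0.055], [[0, 0, 0], [0, 0, 0], 0.055], [[0, 0, 0], [0, 0, 0], 0.055]]' --squeeze 14

```text
time: 11.1
tool_pos: [0.5427, -0.1197, 0.0022]
tool_rot: [-3.141, 0.003, 0.264]
contact_force: [-5.4, -0.5, -0.6]
opening: 0.0552
grip_force: 8.7
```

Call:
arm_command --moves '[[[-0.0005, 0, 0], [0, 0, 0], 0.054], [[-0.001, 0, 0], [0, 0, 0], 0.053], [[-0.001, 0, 0], [0, 0, 0], 0.052], [[-0.001, 0, 0], [0, 0, 0], 0.051], [[-0.001, 0, 0], [0, 0, 0], 0.05]]' --squeeze 14

```text
time: 11.6
tool_pos: [0.5423, -0.1198, 0.0022]
tool_rot: [-3.141, 0.002, 0.264]
contact_force: [-6.6, -1.4, -0.4]
opening: 0.0505
grip_force: 7.8
```

Call:
arm_command --moves '[[[-0.0005, 0, 0], [0, 0, 0], 0.049], [[-0.001, 0, 0], [0, 0, 0], 0.048], [[-0.001, 0, 0], [0, 0, 0], 0.047], [[-0.001, 0, 0], [0, 0, 0], 0.046], [[-0.001, 0, 0], [0, 0, 0], 0.045]]' --squeeze 14

```text
time: 12.1
tool_pos: [0.5422, -0.1197, 0.0024]
tool_rot: [-3.142, -0.0, 0.264]
contact_force: [-4.1, 2.2, -1.9]
opening: 0.0452
grip_force: 2.7
```

Call:
arm_command --moves '[[[0, 0, 0], [0, 0, 0], 0.0445], [[0, 0, 0], [0, 0, 0], 0.044], [[0, 0, 0], [0, 0, 0], 0.0435], [[0, 0, 0], [0, 0, 0], 0.043], [[0, 0, 0], [0, 0, 0], 0.0425]]' --squeeze 14

```text
time: 12.6
tool_pos: [0.5434, -0.1204, 0.003]
tool_rot: [3.14, -0.002, 0.264]
contact_force: [-0.3, -0.0, 0.5]
opening: 0.0429
grip_force: 0.0
```

Call:
arm_command --moves '[[[0, 0, 0], [0, 0, 0], 0.042], [[0, 0, 0], [0, 0, 0], 0.0415], [[0, 0, 0], [0, 0, 0], 0.041], [[0, 0, 0], [0, 0, 0], 0.0405], [[0, 0, 0], [0, 0, 0], 0.04]]' --squeeze 12

```text
time: 13.1
tool_pos: [0.5423, -0.1198, 0.0024]
tool_rot: [3.141, -0.0, 0.264]
contact_force: [-1.1, -0.6, 0.1]
opening: 0.0399
grip_force: 0.0
```

The resistance dropped to zero past dead centre, so the pliers have locked. I'll open the fingers, rise, then check.

Call:
arm_command --moves '[[[0, 0, 0], [0, 0, 0], 0.05], [[0, 0, 0], [0, 0, 0], 0.058], [[0, 0, -0.004], [0, 0, 0], 0.066], [[0, 0, -0.012], [0, 0, 0], 0.074], [[0, 0, -0.025], [0, 0, 0], 0.08]]'

```text
time: 13.6
tool_pos: [0.5419, -0.1197, 0.0278]
tool_rot: [-3.141, 0.001, 0.264]
contact_force: [-0.4, -0.2, -1.0]
opening: 0.0754
grip_force: 0.0
```

Call:
arm_command --moves '[[[0, 0, -0.01], [0, 0, 0], 0.08], [[0, 0, -0.02], [0, 0, 0], 0.08], [[-0.01, 0, -0.025], [0, 0, 0], 0.08], [[-0.03, 0, -0.025], [0, 0, 0], 0.08], [[-0.05, 0, -0.025], [0, 0, 0], 0.08]]'

```text
time: 14.1
tool_pos: [0.4928, -0.1329, 0.0527]
tool_rot: [3.141, 0.0, 0.264]
contact_force: [0.2, 0.5, 0.1]
opening: 0.0796
grip_force: 0.0
```

```bash
python3 go.py -0.2 -0.0015 0.035; python3 - <<'E'
from h import *
im=robot.read_camera("wrist")
print("tab expect px",[w2pix("wrist",[.4645,-.1409,z]).round() for z in(.042,.0815)])
cv2.imwrite("pics/w6.png",cv2.resize(np.clip(im[:,:,::-1]*1.3,0,255).astype(np.uint8),(800,600),interpolation=cv2.INTER_CUBIC))
E
```

```text
t 14.1 pos [ 0.4928 -0.1329  0.0527] yaw 0.2644 delta tool [-0.0295  0.0002  0.0177] az -0.0006 F [0.16 0.46 0.14] open 0.0796 grip 0.0
tab expect px [array([280., 267.]), array([280., 295.])]
```

View pics/w6.png

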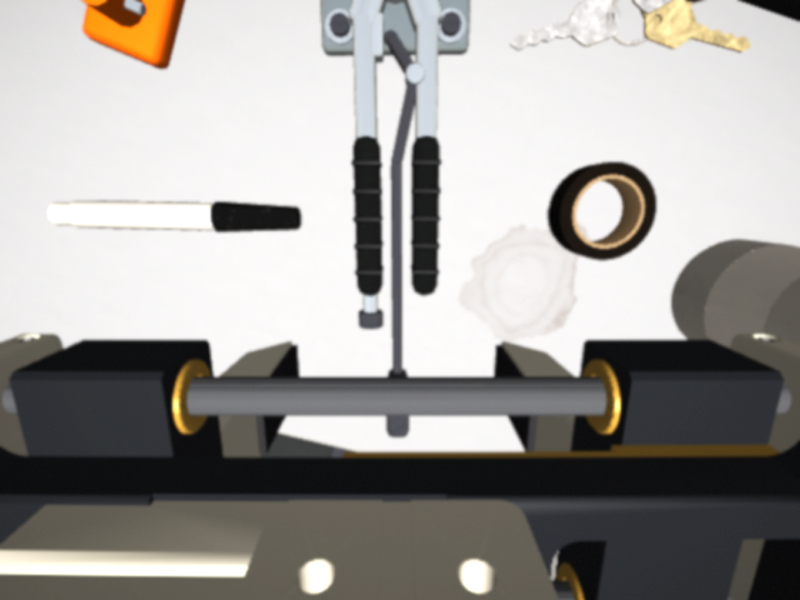

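Locked: the handles are parallel at (369,215) and (425,215), and the tab is on the midline at (397,405). I'll move over the tab, then straddle it.

Call:
arm_command --moves '[[[-0.012, 0, 0], [0, 0, 0], 0.075], [[-0.024, 0, 0], [0, 0, 0], 0.07], [[-0.03, 0, 0.005], [0, 0, 0], 0.065], [[-0.03, 0, 0.014], [0, 0, 0], 0.06], [[-0.03, 0, 0.022], [0, 0, 0], 0.055]]' --squeeze 4

```text
time: 14.65
tool_pos: [0.4651, -0.1407, 0.0296]
tool_rot: [3.142, -0.0, 0.264]
contact_force: [0.5, -0.7, -1.1]
opening: 0.0573
grip_force: 0.0
```

Call:
arm_command --moves '[[[0, 0, 0], [0, 0, 0], 0.05], [[0, 0, 0], [0, 0, 0], 0.045], [[0, 0, 0], [0, 0, 0], 0.04], [[0, 0, 0], [0, 0, 0], 0.036], [[0, 0, 0], [0, 0, 0], 0.034]]' --squeeze 4

```text
time: 15.15
tool_pos: [0.4652, -0.1407, 0.0306]
tool_rot: [3.141, -0.0, 0.264]
contact_force: [0.2, 0.0, 0.3]
opening: 0.0352
grip_force: 0.0
```

```bash
python3 go.py -0.2 -0.0015 0.031
```

```text
t 15.15 pos [ 0.4652 -0.1407  0.0306] yaw 0.2639 delta tool [-0.0009 -0.0001 -0.0004] az -0.0011 F [0.22 0.01 0.33] open 0.0352 grip 0.0
```

Call:
arm_command --moves '[[[0, 0.003, 0], [0, 0, 0], 0.034], [[0, 0.006, 0], [0, 0, 0], 0.034], [[0, 0.009, 0], [0, 0, 0], 0.034], [[0, 0.011, 0], [0, 0, 0], 0.034], [[0, 0.013, 0], [0, 0, 0], 0.034]]'

```text
time: 15.65
tool_pos: [0.4683, -0.1533, 0.0304]
tool_rot: [-3.141, 0.0, 0.264]
contact_force: [0.2, 1.8, -0.3]
opening: 0.034
grip_force: 0.6
```

Call:
arm_command --moves '[[[0, 0.0015, 0], [0, 0, 0], 0.034], [[0, 0.003, 0], [0, 0, 0], 0.034], [[0, 0.0045, 0], [0, 0, 0], 0.034], [[0, 0.006, 0], [0, 0, 0], 0.034], [[0, 0.0075, 0], [0, 0, 0], 0.034]]'

```text
time: 16.15
tool_pos: [0.4699, -0.1603, 0.0303]
tool_rot: [-3.141, 0.001, 0.264]
contact_force: [-3.5, 2.8, 1.4]
opening: 0.0343
grip_force: 1.4
```

Call:
arm_command --moves '[[[0, 0.001, 0], [0, 0, 0], 0.034], [[0, 0.002, 0], [0, 0, 0], 0.034], [[0, 0.003, 0], [0, 0, 0], 0.034], [[0, 0.004, 0], [0, 0, 0], 0.034], [[0, 0.005, 0], [0, 0, 0], 0.034]]'

```text
time: 16.65
tool_pos: [0.4713, -0.1651, 0.0303]
tool_rot: [-3.141, 0.001, 0.264]
contact_force: [-4.9, 2.9, 0.4]
opening: 0.0337
grip_force: 2.0
```

Call:
arm_command --moves '[[[0, 0.001, 0], [0, 0, 0], 0.034], [[0, 0.002, 0], [0, 0, 0], 0.034], [[0, 0.003, 0], [0, 0, 0], 0.034], [[0, 0.003, 0], [0, 0, 0], 0.034], [[0, 0.003, 0], [0, 0, 0], 0.034]]'

```text
time: 17.15
tool_pos: [0.4721, -0.168, 0.0303]
tool_rot: [-3.141, 0.001, 0.264]
contact_force: [-4.2, 3.2, 2.3]
opening: 0.034
grip_force: 2.2
```

Call:
arm_command --moves '[[[0, 0.0008, 0], [0, 0, 0], 0.034], [[0, 0.0016, 0], [0, 0, 0], 0.034], [[0, 0.0024, 0], [0, 0, 0], 0.034], [[0, 0.003, 0], [0, 0, 0], 0.034], [[0, 0.003, 0], [0, 0, 0], 0.034]]' --squeeze 10

```text
time: 17.65
tool_pos: [0.473, -0.1709, 0.0303]
tool_rot: [-3.141, 0.0, 0.264]
contact_force: [-3.6, 3.6, 1.3]
opening: 0.034
grip_force: 2.3
```

Call:
arm_command --moves '[[[0, 0.0008, 0], [0, 0, 0], 0.034], [[0, 0.0016, 0], [0, 0, 0], 0.034], [[0, 0.0024, 0], [0, 0, 0], 0.034], [[0, 0.003, 0], [0, 0, 0], 0.034], [[0, 0.003, 0], [0, 0, 0], 0.034]]' --squeeze 10

```text
time: 18.15
tool_pos: [0.474, -0.174, 0.0304]
tool_rot: [3.142, -0.0, 0.264]
contact_force: [-2.0, 3.8, -0.5]
opening: 0.034
grip_force: 2.2
```

Call:
arm_command --moves '[[[0, 0.0008, 0], [0, 0, 0], 0.034], [[0, 0.0016, 0], [0, 0, 0], 0.034], [[0, 0.0024, 0], [0, 0, 0], 0.034], [[0, 0.003, 0], [0, 0, 0], 0.034], [[0, 0.003, 0], [0, 0, 0], 0.034]]' --squeeze 10

```text
time: 18.65
tool_pos: [0.4756, -0.1775, 0.0306]
tool_rot: [3.14, -0.001, 0.264]
contact_force: [-0.8, 1.9, -1.1]
opening: 0.0342
grip_force: 0.9
```

```bash
python3 - <<'E'
from h import *
im=robot.read_camera("wrist"); print(w2pix("wrist",[.54,-.12,.054]))
m=robot.camera_model("wrist")
# arms dark grip columns along lines across pliers at x_p=-0.1 / -0.13
ex=np.array([np.cos(.265),np.sin(.265)]);ey=np.array([-ex[1],ex[0]]);P=np.array([.6575,-.0885])
for xp in (-.1,-.118,-.135):
  row=[]
  for k in range(-45,46):
    u,v=w2pix("wrist",[*(P+xp*ex+k*.001*ey),.054],m); row.append(int(im[int(round(v)),int(round(u))].sum()) if 0<=v<420 and 0<=u<560 else -1)
  print(xp,[k-45 for k,r in enumerate(row) if 0<=r<200])
E
```

```text
[207.91792896 117.88857363]
-0.1 [-29, -28, -27, -26, -25, -24, -23, -22, -21, -20, -19, -18, 17, 18, 19, 20, 21, 22, 23, 24, 25, 26, 27, 28, 29]
-0.118 [-30, -29, -28, -27, -26, -25, -24, -23, -22, -21, 19, 20, 21, 22, 23, 24, 25, 26, 27, 28, 29, 30, 31, 34, 35, 36, 37, 38, 39, 40, 41, 42, 43, 44, 45]
-0.135 [-32, -31, -30, -29, -28, -27, -26, -25, -24, -23, -22, 20, 21, 22, 23, 24, 25, 26, 27, 28, 29, 30, 31, 32, 33, 34]
```

The pliers have sprung open: the grips are back at ±25 mm and the force has dropped. I'll back off the tab and lift away.

Call:
arm_command --moves '[[[0, -0.003, 0], [0, 0, 0], 0.036], [[0, -0.006, 0], [0, 0, 0], 0.042], [[0, -0.01, 0], [0, 0, 0], 0.048], [[0, -0.014, 0], [0, 0, 0], 0.054], [[0, -0.015, 0], [0, 0, 0], 0.06]]'

```text
time: 19.2
tool_pos: [0.4708, -0.1619, 0.0305]
tool_rot: [3.141, -0.0, 0.264]
contact_force: [-0.2, -0.2, 0.0]
opening: 0.0575
grip_force: 0.0
```

Call:
arm_command --moves '[[[0, 0, -0.005], [0, 0, 0], 0.06], [[0, 0, -0.025], [0, 0, 0], 0.06], [[0, 0, -0.05], [0, 0, 0], 0.06], [[0, 0, -0.08], [0, 0, 0], 0.06], [[0, 0, -0.1], [0, 0, 0], 0.06]]'

```text
time: 19.7
tool_pos: [0.4716, -0.1628, 0.1328]
tool_rot: [3.14, -0.002, 0.264]
contact_force: [0.6, 0.3, -0.2]
opening: 0.0599
grip_force: 0.0
```

Call:
arm_command --moves '[[[-0.01, 0.02, 0], [0, 0, 0], 0.06], [[-0.025, 0.05, 0], [0, 0, 0], 0.06], [[-0.04, 0.08, -0.01], [0, 0, 0], 0.06], [[-0.05, 0.1, -0.02], [0, 0, 0], 0.06], [[-0.05, 0.1, -0.02], [0, 0, 0], 0.06]]'

```text
time: 20.2
tool_pos: [0.4489, -0.2752, 0.152]
tool_rot: [3.138, -0.002, 0.261]
contact_force: [-0.8, -0.1, 0.7]
opening: 0.06
grip_force: 0.0
```

```bash
python3 - <<'E'
from h import *
f=lambda a,w,h:cv2.resize(a[:,:,::-1],(w,h),interpolation=cv2.INTER_CUBIC)
t=robot.read_camera("top"); s=robot.read_camera("side")
u,v=w2pix("side",[.70,-.076,.05]).astype(int)
cv2.imwrite("pics/end.png",np.hstack([f(t[150:275,270:400],400,400),f(s[v-45:v+30,u-37:u+38],400,400)]))
E
```

```text
(no output)
```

View pics/end.png

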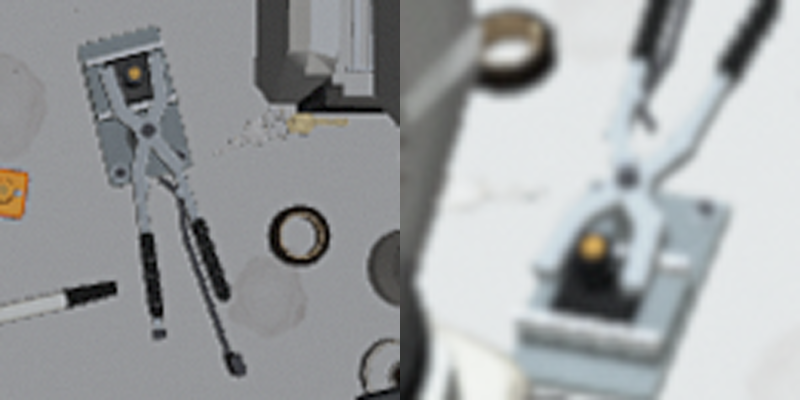

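The pliers are open again, with the tab at (235,362) and the knob still in its nest at (133,72). The bright pin stub that stood beside the hub is gone, and the marker, tape and keys are where they were.

```bash
python3 -c "
from cell import robot
print(robot.hand_in())"
```

```text
the job is handed in; nothing more can be done
None
```

The job is handed in after about 20 s: the pliers locked over centre with at most 14 N set on the grips, the pin no longer stands out of the hub, the lever sprang them open again, and the knob is still in its nest with the nearby items seen unmoved; `hand_in()` gave no verdict.

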